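# Open the touch-latch door of the paperwork cabinet

### The arm

A 6-joint arm with a two-finger parallel gripper is mounted at the origin on the work surface. World frame = base frame: x ahead of the robot, y to its left, z up, the work surface at z = 0. Lengths are in mm, angles in rad, forces in N, time in s.
With the tool pointing down it reaches from about 350 to 875 mm from the base axis. Payload 4.2 kg.
Tool frame: the origin (TCP) lies on the front face of the gripper's body, between the roots of the fingers; the fingertips stand env.finger_overhang ahead of it and the grasp point (between the pads) lies 54 mm ahead of it (env.finger_overhang is the distance from the TCP to the fingertips, in mm); x points along the fingers, y is the direction in which the jaws open and shut, and the axes are right-handed (so a half turn about x gives the same grasp; the last joint's range is limited). The gripper opens to 85 mm and grips with 20 to 120 N. Pads are 22 mm wide; open, the fingers measure 114 mm over their backs; the gripper's body (76 mm by 85 mm) begins 54 mm behind the grasp point. The pads swing forward as they close: fully open they stand 13 mm farther back than shut.
Start: joints at [-0.963, 0.385, 0.008, 0, -1.194, -0.259], TCP at [213.621, -587.338, 303.912] pointing down, gripper open.
Joint ranges: [-3.14, 3.14], [-1.21, 2.06], [-1.07, 1.41], [-3.16, 2.05], [-2.99, -0.16], [-3.1, 3.1]. Speed limits (rad/s): [2.79, 2.79, 3.14, 3.14, 3.14, 3.14].

### API

Orientations are given as a unit quaternion [w, x, y, z].
In Python, from plant import env, vision gives the robot as it stands. The module is installed in compiled form; this text tells all that it offers.
- The arm moves only by the tool drive_tool, never from a script. Its argument "moves" is a list of rows, each an object with "translation": the shift along the tool's x, y, z in m, a list of three; "rot": the turn, a rotation vector about the tool's x, y, z in rad, a list of three; "hand": the finger opening in m, from 0 to 0.0854. A call has 1 to 10 rows; each row is the pose to reach, as a shift and turn from the pose commanded when the call began, along the tool's axes at that moment; what a row does not reach only later rows make up. A row lasts 1/10 s, in which the tool goes at most 50 mm and 8.59 degrees, less where a joint would pass 70% of its speed; a pose out of reach is approached as far as the arm can. A call with a gripper value outside its range is refused whole. The fingers move at their own pace and stop on an object; the grip force is fixed at half the most. Time passes only in rows, so rows that repeat a pose let the fingers close. It gives the time, the measured TCP pose, the force and the opening at its end, in the units of the state.
- env.state(): the state, without advancing time (a new reading comes with each control period).
- vision.read_camera(name): name is "side" or "top"; returns a dict with "frame" (400x640x3 uint8, blue, green, red), "depth" (400x640 float32, mm along the optical axis (not along the pixel's ray), 0 where there is no reading), "fx", "fy", "cx", "cy" (pixels), "R" (3x3) and "t" (3): a world point X has camera coordinates R X + t. Camera axes: x right, y down, z forward; pixel columns grow to the right and rows downward; lengths in mm; the calibration is good to about 2 mm. A picture is of the moment at which its call begins.
- env.hand_in(): hands the job in, once; it reports no verdict.
The state is a dict: "time_s": time; "qpos": joint angles; "qd": joint speeds; "joint_torque": joint torques, N m; "tcp_pos": TCP position; "tool_rot": TCP orientation; "force": force on the tool from outside, world axes, zero at the start; "moment": the same for the moment, N m; "grip_width": opening from 0.0 (shut) to 1.0 (fully open).
Only numpy, scipy, OpenCV 4.12 (cv2) and the standard library are available. Lean on these libraries where they do the work, as an engineer would, in place of code of your own. Each camera call takes 0.05 s, during which the arm holds its last target.

### The job

Open the left-hand door (left as you face the doors) of the small cabinet on the table. It has no handle: push the door in near its free edge, at the middle of the cabinet, until the touch catch lets go and springs it ajar, then reach a fingertip in behind that edge and swing the door wide open, to about a right angle. Leave the right-hand door shut, and do not shift the cabinet or disturb the mug, the remote control or the phone.

Things in the scene. Friction and masses are not known exactly. Their poses are not given: they have to be found in the camera images.
- cabinet: Loose cabinet, about 5 kg: wood carcass 200 mm deep (its x), 380 wide (y), flat bare top at 222 mm. Origin: centre of underside. +x from doors to back, +y left as one faces the doors. Carcass front edge at x = -100 mm. Two white doors, each 187 wide, 215 high, 16 thick, flush with the top, hinged at the outer sides, meet mid-front with a 3 mm joint; closed, their backs are 5 mm off the carcass.
- left_door (a joint): Angle of the left door (rad): 0 closed in line with the front, -0.028 pressed fully in, about 0.25 ajar, 1.57 square to the front, stop at 1.75. Light hinge friction (0.05 N m) holds it wherever it is left. Its thickness lies in front of the hinge axis, so its back face is in line with the axis at any angle.
- left_hinge (a point): On the left door's hinge axis, on the door's back face, at the height of the door's top edge (222 mm above the table). Fixed to the cabinet at its x = -105 mm, y = +187 mm. The free edge is 185 mm from here.
- left_press (a point): The spot to press: on the outer face of the left door, 165 mm from the hinge axis towards the free edge, 35 mm below the top edge. It moves with the door.
- left_catch (a joint): Stroke (m) of the left door's touch catch, a spring plunger 170 mm from the hinge axis, 135 mm above the table. 0 latched. Pressing the door (about 7 N at left_press) drives it in; past -0.0035 it unlocks, at -0.005 the door is at its stop. Let go, it springs out to 0.040 in about 0.5 s, leaving some 45 mm from carcass to door back, open from above. A shorter press leaves it latched.
- right_door (a joint): Angle of the right door (rad), 0 closed; the mirror image of the left one, with a catch of its own. To stay shut.
- right_catch (a joint): Stroke of the right door's touch catch (m), 0 latched, 0.040 released. To stay latched.
- mug: Loose white ceramic mug, 84 mm across, 92 mm high, handle on its +y side; origin at the centre of its underside. Stands on the table in front of the right half of the cabinet, clear of the left door's swing. To be left alone.
- remote: Loose black remote control, 155 x 42 x 18 mm, long axis its x; origin at the centre of its underside. Lies on the table in front of the right half of the cabinet, clear of the left door's swing. To be left alone.
- phone: Loose dark phone lying flat, 148 x 72 x 9 mm, long axis its x; origin at the centre of its underside. On the table to the left of the cabinet. To be left alone.

How it is judged (in metres and radians):
On the way, in this order (a step that is already met when the one before it is completed fails the run):
1. the left door's catch is pressed home and lets go, and the door stands ajar (value of joint left_catch above 0.03 m and value of joint left_door between 0.15 and 0.6 rad), for 0.2 s.
2. the left door is swung wide open (value of joint left_door above 1.25 rad), for 0.1 s.
At the end, for the whole second after the job is handed in: The left door stands still, open at least 72 degrees (1.25 rad); the right door is shut (under 0.04 rad) with its catch still latched; the cabinet is within 25 mm of where it stood, and the mug, remote and phone within 20 mm (value of joint left_door above 1.25 rad and velocity of joint left_door between -0.05 and 0.05 rad/s and value of joint right_door below 0.04 rad and value of joint right_catch below 0.005 m and distance of each of cabinet, left_hinge from where it was at the start of the episode below 0.025 m and distance of each of mug, remote, phone from where it was at the start of the episode below 0.02 m); the robot touches nothing.
It fails at once if the right door's catch is released (value of joint right_catch above 0.01 m).
It fails at once if the cabinet is shifted (more than 25 mm) or lifted (more than 10 mm) (distance of any of cabinet, left_hinge from where it was at the start of the episode above 0.025 m or height (world z) of cabinet above 0.01 m).
It fails at once if the mug, the remote or the phone is pushed away, picked up or tipped (distance of any of mug, remote, phone from where it was at the start of the episode above 0.03 m or angle between mug's own z axis and vertical above 0.4 rad).
It also fails if it takes over 51 s, if anything falls off the work surface, if the arm or the gripper's body presses on something with over 40 N, if the wrist force passes 120 N, or if a joint passes its speed limit or range.

## Working session

There is one attempt and no reset: what is moved stays moved. The work goes in short steps, Python scripts to look and compute and a tool call to move; the robot and the scene stay as the last step left them, time stands still between calls to the robot, and variables do not carry over. Pictures are saved under pics/ and viewed, and the job is handed in when it is done.

Besides the shell and the picture viewer there is one more tool, called after ">>>" by a JSON object that holds its "method" and its "body", one argument or row to a line. drive_tool: Moves the arm, as the interface text tells. Its arguments: {"type":"object","properties":{"moves":{"type":"array","items":{"type":"object","properties":{"translation":{"type":"array","items":{"type":"number"}},"rot":{"type":"array","items":{"type":"number"}},"hand":{"type":"number"}}}}},"required":["moves"]}

```bash
mkdir -p pics; cat > h.py <<'E'
import numpy as np, cv2, pickle
from plant import env, vision
def snap(n,f):
    c=vision.read_camera(n); cv2.imwrite('pics/'+f,c['frame']); pickle.dump(c,open(f+'.pkl','wb')); return c
def pt(c,u,v):
    z=float(c['depth'][int(v),int(u)]); return c['R'].T@(np.array([(u-c['cx'])/c['fx']*z,(v-c['cy'])/c['fy']*z,z])-c['t'])
def plane(c,u,v,h):
    d=c['R'].T@np.array([(u-c['cx'])/c['fx'],(v-c['cy'])/c['fy'],1]); o=-c['R'].T@c['t']; return o+d*(h-o[2])/d[2]
def proj(c,X):
    p=c['R']@np.array(X)+c['t']; return p[0]/p[2]*c['fx']+c['cx'],p[1]/p[2]*c['fy']+c['cy']
E
python3 - <<'E'
from h import *
s=env.state(); print({k:np.round(v,3) for k,v in s.items()}, env.finger_overhang)
for n in('top','side'):
    c=snap(n,n+'0.png'); print(n,c['R'].round(3).tolist(),c['t'],-c['R'].T@c['t'],c['fx'])
E
```

```text
{'time_s': np.float64(0.0), 'qpos': array([-0.963,  0.386,  0.007, -0.   , -1.194, -0.259]), 'qd': array([-0.001, -0.001, -0.001, -0.001,  0.   ,  0.001]), 'joint_torque': array([ 0.0000e+00, -3.9229e+01,  1.8840e+01,  4.1860e+00, -5.0000e-03,
        0.0000e+00]), 'tcp_pos': array([ 213.48 , -586.965,  302.808]), 'tool_rot': array([ 0.696, -0.122,  0.697,  0.123]), 'force': array([ 0.411,  0.069, -0.456]), 'moment': array([ 0.003, -0.022,  0.052]), 'grip_width': np.float64(1.004)} 72.6
top [[0.003, -1.0, 0.013], [-0.986, -0.005, -0.166], [0.166, -0.012, -0.986]] [  24.61412636  599.43786188 1065.20508637] [ 414.11789591   40.89890901 1149.53343972] 438.50552478794253
side [[-0.983, -0.181, -0.009], [-0.112, 0.646, -0.755], [0.142, -0.742, -0.656]] [597.17809836 161.91430704 902.29339822] [477.04739505 672.72550434 718.9140972 ] 362.8597915479086
```

View pics/top0.png

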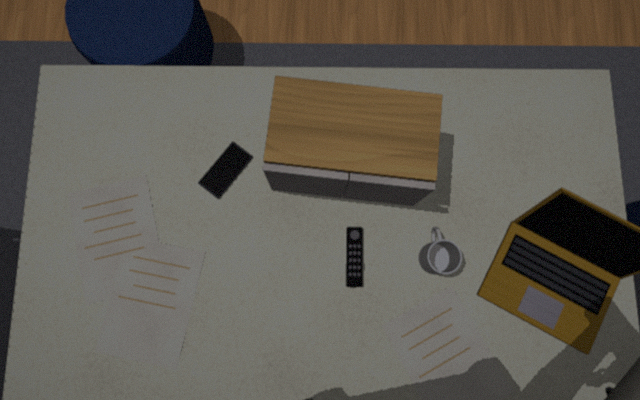

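View pics/side0.png

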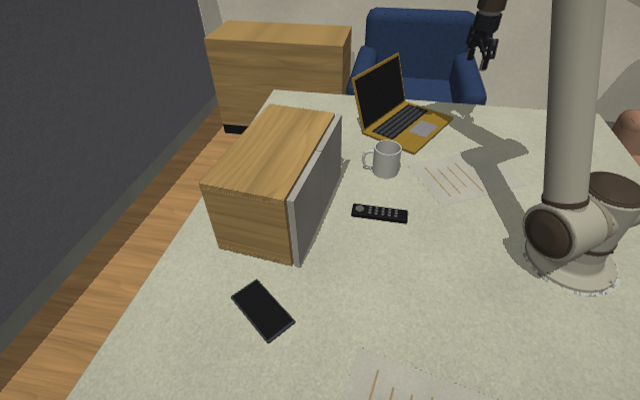

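The top view shows the cabinet with its doors towards the robot: the wood top spans about (275,77) to (440,180), with the joint at (349,173). The phone is left of it at (225,170), the remote at (355,257) and the mug at (443,257). Next I fit the cabinet pose.

```bash
python3 - <<'E'
from h import *
c=pickle.load(open('top0.png.pkl','rb'))
H,W=c['depth'].shape
uu,vv=np.meshgrid(np.arange(W),np.arange(H)); z=c['depth']
P=np.stack([(uu-c['cx'])/c['fx']*z,(vv-c['cy'])/c['fy']*z,z],-1)-c['t']; P=P@c['R']
m=((abs(P[...,2]-222)<10)&(uu>240)&(uu<460)&(vv<210)&(vv>60)&(z>0)).astype(np.uint8)
print(m.sum(), np.median(P[...,2][m>0]))
hsv=cv2.cvtColor(c['frame'],cv2.COLOR_BGR2HSV)
wood=m*(hsv[...,1]>70).astype(np.uint8)
for nm,k in(('all',m),('wood',wood)):
    ct=max(cv2.findContours(k,0,2)[0],key=cv2.contourArea)
    pts=np.array([plane(c,u,v,222)[:2] for u,v in ct[:,0]],np.float32)
    r=cv2.minAreaRect(pts); print(nm,r,cv2.boxPoints(r).round(1).tolist())
# joint
print(plane(c,349,173,222),[plane(c,*p,222).round(1).tolist() for p in((265,162),(437,180),(437,188),(265,170))])
# objects
t=((P[...,2]>4)&(P[...,2]<250)&(z>0)).astype(np.uint8)
n,l,s,ce=cv2.connectedComponentsWithStats(t)
for i in range(1,n):
    if s[i,4]>100: q=P[l==i]; print(s[i],ce[i].round(),q.min(0).round(),q.max(0).round())
E
```

```text
16366 223.729079221293
all ((737.650390625, -48.614593505859375), (380.0364074707031, 225.06126403808594), 83.62979125976562) [[604.7000122070312, -225.0], [828.4000244140625, -249.89999389648438], [870.5999755859375, 127.69999694824219], [646.9000244140625, 152.6999969482422]]
wood ((747.7871704101562, -50.060638427734375), (379.4935607910156, 201.9171600341797), 83.6009750366211) [[626.2999877929688, -227.39999389648438], [827.0, -249.89999389648438], [869.2999877929688, 127.30000305175781], [668.5999755859375, 149.8000030517578]]
[643.35266087 -38.57711496 222.        ] [[666.8, 144.4, 222.0], [628.9, -230.0, 222.0], [611.2, -229.3, 222.0], [648.9, 144.0, 222.0]]
[  258    73   189   134 19507] [352. 140.] [ 608. -329.    4.] [983. 187. 230.]
[ 198  136   56   65 1530] [225. 169.] [622. 201.   4.] [798. 345.  18.]
[  476   186   164   170 16561] [562. 266.] [ 229. -790.    4.] [ 664. -381.  208.]
[ 343  224   24   64 1036] [354. 256.] [396. -99.   4.] [559. -40.  28.]
[ 417  225   45   50 1318] [440. 254.] [ 430. -341.    4.] [ 558. -233.   98.]
[121 245  17  37 117] [130. 263.] [410. 489.   4.] [502. 535.   9.]
[148 261  17  31 106] [154. 277.] [385. 422.   4.] [461. 462.   9.]
```

```bash
cat >> h.py <<'E'
from scipy.spatial.transform import Rotation as Ro
CX=np.array([.9938,-.1114,0]);CY=np.array([.1114,.9938,0]);C=np.array([747.5,-50,0])
def cab(x,y,z=0): return C+x*CX+y*CY+np.array([0,0,z])
def door(a,r,off,z): # point on door frame: r from hinge, off = in front (outer) of back face
    h=cab(-105,187); u=-CY*np.cos(a)-CX*np.sin(a); n=-CX*np.cos(a)+CY*np.sin(a)
    return h+r*u+off*n+np.array([0,0,z])
Rd=np.stack([[0,0,-1],CY,CX],1).astype(float)
def go(p,R=Rd,p0=None,R0=None):
    s=env.state(); q=s['tool_rot']; R0=Ro.from_quat([*q[1:],q[0]]).as_matrix() if R0 is None else R0
    p0=s['tcp_pos'] if p0 is None else p0
    return ((R0.T@(np.array(p)-p0))/1000).round(4).tolist(), Ro.from_matrix(R0.T@R).as_rotvec().round(3).tolist()
E
python3 - <<'E'
from h import *
s=env.state();q=s['tool_rot'];print(Ro.from_quat([*q[1:],q[0]]).as_matrix().round(3).tolist())
p=s['tcp_pos']
print(go(p+[0,0,100])); w=cab(-190,15,330);print(w,go(w)); print(door(0,165,16,187),door(0.25,170,0,0),door(1.5,185,0,0))
print(go(w,np.stack([[0,0,-1],-CY,-CX],1)))
E
```

```text
[[-0.001, -0.342, 0.94], [0.002, 0.94, 0.342], [-1.0, 0.002, -0.0]]
([-0.1, 0.0002, -0.0], [0.46, -0.001, -0.002])
[560.349 -13.927 330.   ] ([-0.0263, 0.4202, 0.5217], [0.46, -0.001, -0.002])
[629.701 -14.657 187.   ] [603.83562726 -11.47094182   0.        ] [479.13253124 155.08972744   0.        ]
([-0.0263, 0.4202, 0.5217], [-2.681, 0.003, -0.001])
```

>>> {"method": "drive_tool", "body": {
  "moves": [
    {"translation":[-0.05,0,0],"rot":[0.1,0,0],"hand":0},
    {"translation":[-0.1,0,0],"rot":[0.2,0,0],"hand":0},
    {"translation":[-0.1,0.034,0.038],"rot":[0.3,0,0],"hand":0},
    {"translation":[-0.1,0.068,0.076],"rot":[0.4,0,0],"hand":0},
    {"translation":[-0.1,0.1,0.115],"rot":[0.46,0,0],"hand":0},
    {"translation":[-0.1,0.13,0.152],"rot":[0.46,0,0],"hand":0},
    {"translation":[-0.1,0.16,0.19],"rot":[0.46,0,0],"hand":0},
    {"translation":[-0.1,0.19,0.228],"rot":[0.46,0,0],"hand":0},
    {"translation":[-0.1,0.22,0.266],"rot":[0.46,0,0],"hand":0},
    {"translation":[-0.1,0.25,0.304],"rot":[0.46,0,0],"hand":0}
  ]
}}

```text
time_s: 1.1
tcp_pos: [414.2, -246.5, 403.7]
tool_rot: [0.706, 0.039, 0.706, -0.039]
force: [1.0, -0.7, 0.9]
grip_width: -0.001
```

```bash
python3 - <<'E'
from h import *
s=env.state();print(s['tcp_pos'],s['grip_width'],s['qpos'].round(2))
print(go(cab(-190,20,330)))
E
```

```text
[ 414.2495854  -246.54610139  403.74798685] -0.0012672955498384448 [-0.2   0.08 -0.15 -0.   -1.34 -1.48]
([0.0738, 0.2524, 0.1194], [0.0, -0.0, -0.0])
```

>>> {"method": "drive_tool", "body": {
  "moves": [
    {"translation":[0,0.042,0.02],"rot":[0,0,0],"hand":0},
    {"translation":[0,0.085,0.04],"rot":[0,0,0],"hand":0},
    {"translation":[0.01,0.128,0.06],"rot":[0,0,0],"hand":0},
    {"translation":[0.03,0.165,0.08],"rot":[0,0,0],"hand":0},
    {"translation":[0.05,0.205,0.1],"rot":[0,0,0],"hand":0},
    {"translation":[0.074,0.24,0.119],"rot":[0,0,0],"hand":0},
    {"translation":[0.074,0.252,0.119],"rot":[0,0,0],"hand":0},
    {"translation":[0.074,0.252,0.119],"rot":[0,0,0],"hand":0}
  ]
}}

```text
time_s: 1.9
tcp_pos: [560.2, -9.9, 328.7]
tool_rot: [0.705, 0.038, 0.707, -0.039]
force: [-0.8, -0.3, 1.0]
grip_width: -0.001
```

```bash
python3 - <<'E'
from h import *
s=env.state();print(s['tcp_pos'],s['force'])
print(go(cab(-160,22,252)))
c=snap('side','side1.png');c=snap('top','top1.png')
E
```

```text
[560.19374928  -9.9133177  328.70800789] [-0.81525666 -0.33435452  0.95851567]
([0.0766, 0.003, 0.0308], [0.003, -0.003, 0.001])
```

View pics/side1.png

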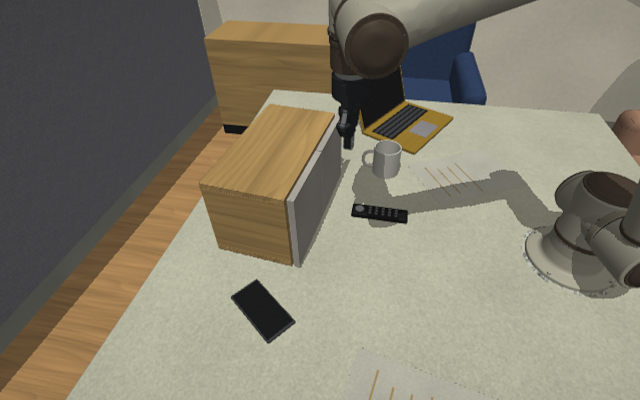

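View pics/top1.png

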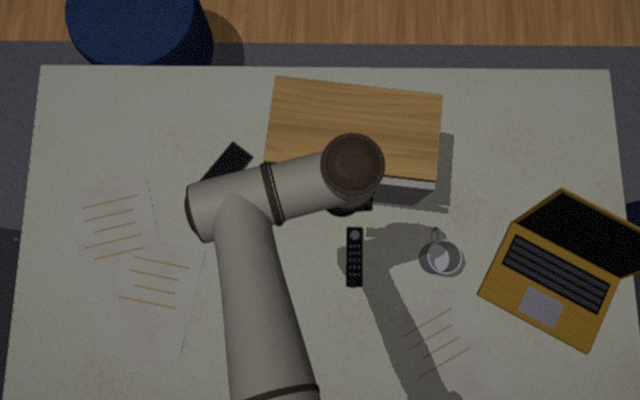

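The side view shows the closed fingertips at about (347,146), hanging in front of the doors and clear of them. I descend in front of the left door.

>>> {"method": "drive_tool", "body": {
  "moves": [
    {"translation":[0.04,0.003,0.01],"rot":[0,0,0],"hand":0},
    {"translation":[0.078,0.003,0.02],"rot":[0,0,0],"hand":0},
    {"translation":[0.078,0.003,0.03],"rot":[0,0,0],"hand":0},
    {"translation":[0.078,0.003,0.03],"rot":[0,0,0],"hand":0}
  ]
}}

```text
time_s: 2.4
tcp_pos: [591.6, -12.9, 253.3]
tool_rot: [0.707, 0.039, 0.705, -0.04]
force: [-0.8, -0.0, 0.6]
grip_width: -0.002
```

```bash
python3 - <<'E'
from h import *
s=env.state();p=s['tcp_pos'];print(p,s['force'],(p-C)@CX,(p-C)@CY)
c=snap('side','side2.png')
cv2.imwrite('pics/side2z.png',cv2.resize(c['frame'][60:260,230:430],None,fx=3,fy=3))
print(proj(c,p-[0,0,72.6]),proj(c,cab(-121,22,187)))
E
```

```text
[591.56875986 -12.93942197 253.3319992 ] [-0.8089729  -0.00851198  0.61879902] -159.0930148443308 19.460062292624055
(np.float64(333.97705681122153), np.float64(171.64395586849298)) (np.float64(318.604162067063), np.float64(167.52857116876157))
```

View pics/side2z.png

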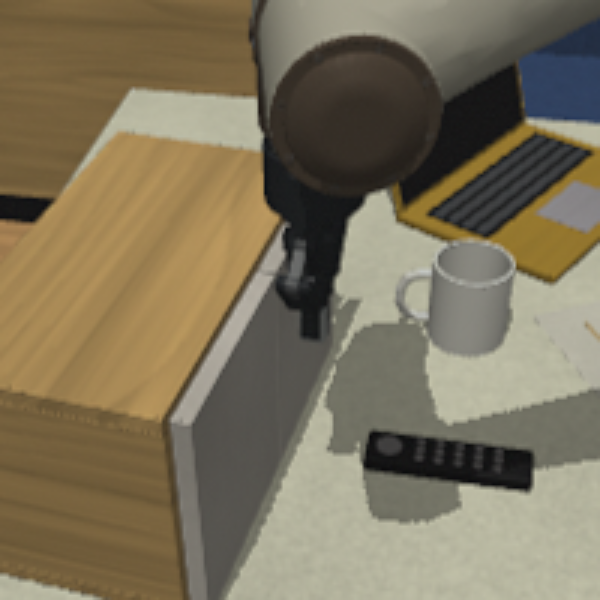

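Fingertip matches its projection (334,172). I shift 5 mm to the left, then approach to near contact.

>>> {"method": "drive_tool", "body": {
  "moves": [
    {"translation":[0,0.005,0.01],"rot":[0,0,0],"hand":0},
    {"translation":[0,0.005,0.018],"rot":[0,0,0],"hand":0},
    {"translation":[0,0.005,0.022],"rot":[0,0,0],"hand":0},
    {"translation":[0,0.005,0.024],"rot":[0,0,0],"hand":0}
  ]
}}

```text
time_s: 2.85
tcp_pos: [615.3, -9.2, 252.4]
tool_rot: [0.706, 0.039, 0.706, -0.039]
force: [0.2, 0.3, -0.1]
grip_width: 0.001
```

>>> {"method": "drive_tool", "body": {
  "moves": [
    {"translation":[0,0,0.001],"rot":[0,0,0],"hand":0},
    {"translation":[0,0,0.002],"rot":[0,0,0],"hand":0},
    {"translation":[0,0,0.003],"rot":[0,0,0],"hand":0},
    {"translation":[0,0,0.003],"rot":[0,0,0],"hand":0}
  ]
}}

```text
time_s: 3.25
tcp_pos: [617.4, -9.6, 251.8]
tool_rot: [0.706, 0.039, 0.706, -0.039]
force: [-0.4, 0.8, 0.6]
grip_width: -0.005
```

>>> {"method": "drive_tool", "body": {
  "moves": [
    {"translation":[0,0,0.001],"rot":[0,0,0],"hand":0},
    {"translation":[0,0,0.002],"rot":[0,0,0],"hand":0},
    {"translation":[0,0,0.003],"rot":[0,0,0],"hand":0},
    {"translation":[0,0,0.004],"rot":[0,0,0],"hand":0},
    {"translation":[0,0,0.004],"rot":[0,0,0],"hand":0}
  ]
}}

```text
time_s: 3.75
tcp_pos: [619.9, -10.2, 251.6]
tool_rot: [0.704, 0.039, 0.708, -0.04]
force: [-6.2, 1.5, 2.5]
grip_width: -0.002
```

>>> {"method": "drive_tool", "body": {
  "moves": [
    {"translation":[0,0,0.001],"rot":[0,0,0],"hand":0},
    {"translation":[0,0,0.002],"rot":[0,0,0],"hand":0},
    {"translation":[0,0,0.003],"rot":[0,0,0],"hand":0},
    {"translation":[0,0,0.003],"rot":[0,0,0],"hand":0}
  ]
}}

```text
time_s: 4.15
tcp_pos: [622.7, -10.7, 251.6]
tool_rot: [0.704, 0.039, 0.708, -0.04]
force: [-6.4, 0.0, 3.1]
grip_width: 0.001
```

>>> {"method": "drive_tool", "body": {
  "moves": [
    {"translation":[0,0,0.001],"rot":[0,0,0],"hand":0},
    {"translation":[0,0,0.002],"rot":[0,0,0],"hand":0},
    {"translation":[0,0,0.002],"rot":[0,0,0],"hand":0}
  ]
}}

```text
time_s: 4.45
tcp_pos: [623.0, -10.8, 251.6]
tool_rot: [0.702, 0.039, 0.71, -0.04]
force: [-11.3, 2.6, 6.5]
grip_width: -0.003
```

>>> {"method": "drive_tool", "body": {
  "moves": [
    {"translation":[0,0,0.001],"rot":[0,0,0],"hand":0},
    {"translation":[0,0,0.001],"rot":[0,0,0],"hand":0}
  ]
}}

```text
time_s: 4.65
tcp_pos: [623.2, -10.8, 251.5]
tool_rot: [0.702, 0.039, 0.71, -0.04]
force: [-13.8, 4.0, 6.6]
grip_width: -0.005
```

The door is on its stop: force rises with no travel. I retract quickly.

>>> {"method": "drive_tool", "body": {
  "moves": [
    {"translation":[0,0,-0.05],"rot":[0,0,0],"hand":0},
    {"translation":[0,0,-0.09],"rot":[0,0,0],"hand":0},
    {"translation":[0,-0.03,-0.1],"rot":[0,0,0],"hand":0},
    {"translation":[-0.04,-0.05,-0.1],"rot":[0,0,0],"hand":0},
    {"translation":[-0.08,-0.07,-0.1],"rot":[0,0,0],"hand":0},
    {"translation":[-0.08,-0.08,-0.1],"rot":[0,0,0],"hand":0},
    {"translation":[-0.08,-0.08,-0.1],"rot":[0,0,0],"hand":0}
  ]
}}

```text
time_s: 5.35
tcp_pos: [519.6, -80.0, 333.1]
tool_rot: [0.707, 0.04, 0.705, -0.04]
force: [-0.5, -0.3, 0.1]
grip_width: -0.002
```

```bash
python3 - <<'E'
from h import *
s=env.state();p=s['tcp_pos'];print(p,s['force'])
c=snap('side','side3.png');t=snap('top','top3.png')
cv2.imwrite('pics/b3.png',np.hstack([cv2.resize(c['frame'][60:280,190:390],None,fx=2,fy=2),cv2.resize(t['frame'][60:280,240:440],None,fx=2,fy=2)]))
E
```

```text
[519.57307674 -80.00249771 333.11660467] [-0.49941424 -0.26637488  0.08541857]
```

View pics/b3.png

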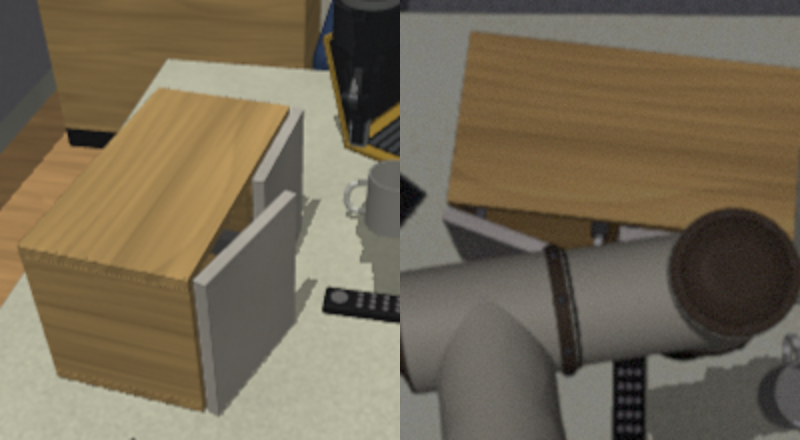

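The door is ajar; its free top corner is at about (335,157) in the side view. The right door is still shut. I measure the door angle and check the cabinet.

```bash
cat >> h.py <<'E'
def cloud(c):
    H,W=c['depth'].shape; uu,vv=np.meshgrid(np.arange(W),np.arange(H)); z=c['depth']
    P=np.stack([(uu-c['cx'])/c['fx']*z,(vv-c['cy'])/c['fy']*z,z],-1)-c['t']; return P@c['R']
E
python3 - <<'E'
from h import *
for n in ('side0','side3'):
    c=pickle.load(open(n+'.png.pkl','rb')); P=cloud(c); L=np.stack([(P-C)@CX,(P-C)@CY,P[...,2]],-1)
    sat=cv2.cvtColor(c['frame'],cv2.COLOR_BGR2HSV)[...,1]
    m=(abs(L[...,2]-222)<8)&(L[...,1]>-185)&(L[...,1]<200)&(L[...,0]<-90)&(L[...,0]>-190)&(c['depth']>0)&(sat<70)
    for y in range(-180,200,20):
        k=m&(abs(L[...,1]-y)<10); q=L[k]
        if len(q): print(n,y,len(q),q[:,0].min().round(),np.median(q[:,0]).round(),q[:,0].max().round(),np.median(q[:,2]).round())
print([ (a,(np.array(proj(c,door(a,185,8,222)))).round()) for a in(.2,.25,.3,.35)])
# wood front corner left & back
for n in ('side0','side3'):
    c=pickle.load(open(n+'.png.pkl','rb'));P=cloud(c); sat=cv2.cvtColor(c['frame'],cv2.COLOR_BGR2HSV)[...,1]
    m=((abs(P[...,2]-222)<8)&(sat>=70)&(P[...,0]>600)&(P[...,0]<900)&(abs(P[...,1])<300)).astype(np.uint8)
    ct=max(cv2.findContours(m,0,2)[0],key=cv2.contourArea)
    pts=np.array([plane(c,u,v,222)[:2] for u,v in ct[:,0]],np.float32); print(n,cv2.minAreaRect(pts))
E
```

```text
side0 -180 20 -122.0 -115.0 -100.0 220.0
side0 -160 24 -122.0 -115.0 -107.0 221.0
side0 -140 27 -122.0 -116.0 -107.0 220.0
side0 -120 27 -123.0 -116.0 -107.0 221.0
side0 -100 28 -122.0 -116.0 -106.0 221.0
side0 -80 31 -123.0 -117.0 -107.0 220.0
side0 -60 31 -123.0 -115.0 -107.0 221.0
side0 -40 31 -123.0 -116.0 -107.0 220.0
side0 -20 36 -123.0 -116.0 -107.0 221.0
side0 0 36 -122.0 -116.0 -107.0 221.0
side0 20 39 -122.0 -116.0 -107.0 221.0
side0 40 40 -122.0 -115.0 -101.0 221.0
side0 60 43 -122.0 -116.0 -106.0 221.0
side0 80 47 -123.0 -116.0 -106.0 221.0
side0 100 45 -122.0 -116.0 -106.0 221.0
side0 120 50 -122.0 -115.0 -106.0 221.0
side0 140 56 -122.0 -115.0 -107.0 221.0
side0 160 56 -122.0 -116.0 -106.0 221.0
side0 180 69 -122.0 -115.0 -106.0 221.0
side3 -180 19 -122.0 -113.0 -102.0 220.0
side3 -160 24 -122.0 -116.0 -106.0 220.0
side3 -140 25 -122.0 -116.0 -107.0 221.0
side3 -120 29 -123.0 -116.0 -101.0 221.0
side3 -100 28 -122.0 -116.0 -106.0 221.0
side3 -80 27 -123.0 -116.0 -107.0 221.0
side3 -60 36 -123.0 -116.0 -107.0 220.0
side3 -40 28 -123.0 -116.0 -107.0 221.0
side3 -20 37 -123.0 -116.0 -106.0 221.0
side3 0 32 -158.0 -115.0 -107.0 220.0
side3 20 37 -166.0 -158.0 -149.0 220.0
side3 40 45 -162.0 -155.0 -141.0 221.0
side3 60 51 -157.0 -148.0 -136.0 221.0
side3 80 49 -151.0 -143.0 -132.0 221.0
side3 100 55 -147.0 -139.0 -127.0 221.0
side3 120 57 -141.0 -133.0 -122.0 221.0
side3 140 60 -136.0 -128.0 -116.0 221.0
side3 160 60 -132.0 -124.0 -113.0 221.0
side3 180 70 -125.0 -118.0 -107.0 221.0
[(0.2, array([332., 154.])), (0.25, array([335., 155.])), (0.3, array([338., 157.])), (0.35, array([341., 158.]))]
side0 ((744.6329345703125, -43.516876220703125), (386.0027160644531, 202.15115356445312), 83.43511199951172)
side3 ((744.2144165039062, -44.02998352050781), (384.8833312988281, 202.83981323242188), 83.43063354492188)
```

The door is ajar at 0.25 rad and the cabinet has not moved. I go to a point above the gap at cabinet (-122, 25).

```bash
python3 - <<'E'
from h import *
print(go(cab(-122,25,333)))
E
```

```text
([-0.0022, 0.0794, 0.1018], [-0.0, -0.001, -0.0])
```

>>> {"method": "drive_tool", "body": {
  "moves": [
    {"translation":[0,0.03,0.035],"rot":[0,0,0],"hand":0},
    {"translation":[0,0.055,0.07],"rot":[0,0,0],"hand":0},
    {"translation":[0,0.079,0.095],"rot":[0,0,0],"hand":0},
    {"translation":[0,0.079,0.102],"rot":[0,0,0],"hand":0},
    {"translation":[0,0.079,0.102],"rot":[0,0,0],"hand":0},
    {"translation":[0,0.079,0.102],"rot":[0,0,0],"hand":0}
  ]
}}

```text
time_s: 6.05
tcp_pos: [628.8, -12.0, 330.8]
tool_rot: [0.705, 0.039, 0.707, -0.039]
force: [-0.2, 0.6, 0.5]
grip_width: -0.0
```

```bash
python3 - <<'E'
from h import *
s=env.state();p=s['tcp_pos'];print(p,s['force'],(p-C)@CX,(p-C)@CY)
c=snap('side','side4.png')
cv2.imwrite('pics/s4.png',cv2.resize(c['frame'][80:230,230:430],None,fx=4,fy=4))
E
```

```text
[628.78488628 -11.95270027 330.77033751] [-0.15934285  0.62718538  0.48314084] -122.21754920429998 24.586542804923965
```

View pics/s4.png

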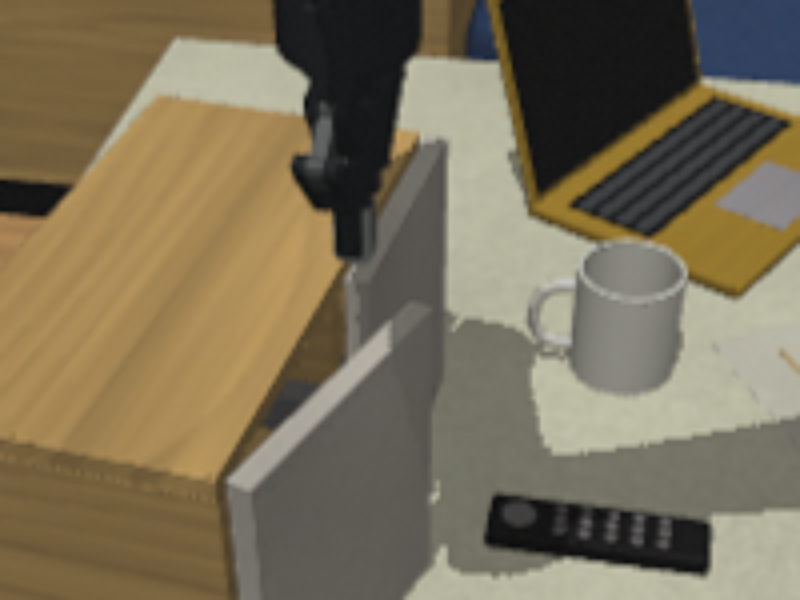

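The tip, at zoom (355,255), hangs over the gap between carcass and door. I descend slowly.

>>> {"method": "drive_tool", "body": {
  "moves": [
    {"translation":[0.02,0,0],"rot":[0,0,0],"hand":0},
    {"translation":[0.035,0,0],"rot":[0,0,0],"hand":0},
    {"translation":[0.045,0,0],"rot":[0,0,0],"hand":0},
    {"translation":[0.055,0,0],"rot":[0,0,0],"hand":0},
    {"translation":[0.065,0,0],"rot":[0,0,0],"hand":0},
    {"translation":[0.065,0,0],"rot":[0,0,0],"hand":0}
  ]
}}

```text
time_s: 6.7
tcp_pos: [628.7, -12.1, 265.4]
tool_rot: [0.705, 0.039, 0.707, -0.04]
force: [-1.1, 0.2, -0.5]
grip_width: 0.001
```

```bash
python3 - <<'E'
from h import *
s=env.state();p=s['tcp_pos'];print(p,s['force'],(p-C)@CX,(p-C)@CY)
c=snap('side','side5.png')
cv2.imwrite('pics/s5.png',cv2.resize(c['frame'][80:230,230:430],None,fx=4,fy=4))
for a in np.arange(.3,1.61,.1):
    r=158-18*(a-.25); q=door(a,r,-(11*np.cos(a)+14.5*np.sin(a)),p[2]); print(round(a,2),(Rd.T@(q-p)).round(1))
E
```

```text
[628.73570099 -12.14819808 265.42405245] [-1.09673673  0.24909424 -0.51463762] -122.24465109381642 24.386777841600864
0.3 [  0.    8.2 -15.1]
0.4 [  0.   13.4 -28.7]
0.5 [  0.   19.9 -41.8]
0.6 [  0.   27.7 -54.2]
0.7 [  0.   36.5 -65.8]
0.8 [  0.   46.5 -76.4]
0.9 [  0.   57.4 -86.1]
1.0 [  0.   69.3 -94.6]
1.1 [   0.    81.9 -101.8]
1.2 [   0.    95.3 -107.7]
1.3 [   0.   109.1 -112.3]
1.4 [   0.   123.4 -115.3]
1.5 [   0.   137.8 -116.8]
1.6 [   0.   152.4 -116.8]
```

View pics/s5.png

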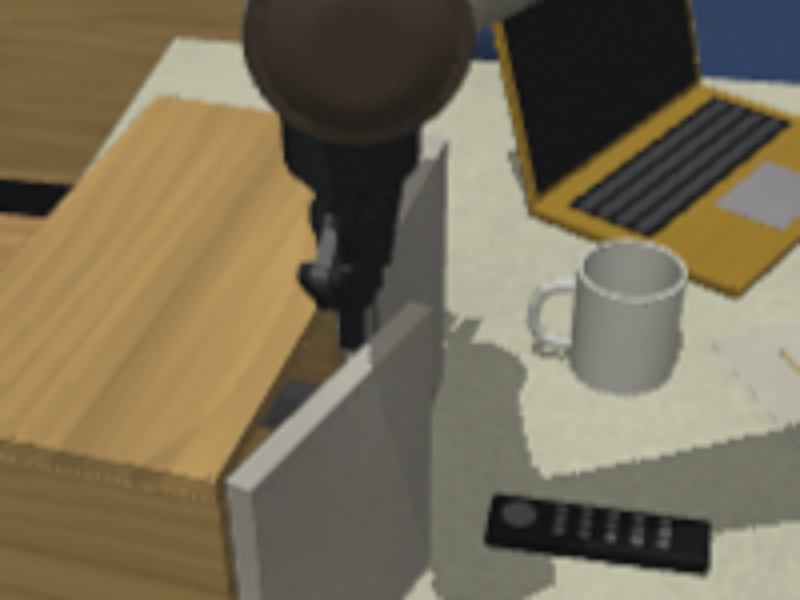

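The tip is behind the door's free edge with no contact force. I swing along the arc.

>>> {"method": "drive_tool", "body": {
  "moves": [
    {"translation":[0,0.004,-0.008],"rot":[0,0,0],"hand":0},
    {"translation":[0,0.008,-0.015],"rot":[0,0,0],"hand":0},
    {"translation":[0,0.011,-0.022],"rot":[0,0,0],"hand":0},
    {"translation":[0,0.0135,-0.029],"rot":[0,0,0],"hand":0},
    {"translation":[0,0.0165,-0.035],"rot":[0,0,0],"hand":0},
    {"translation":[0,0.02,-0.042],"rot":[0,0,0],"hand":0},
    {"translation":[0,0.024,-0.048],"rot":[0,0,0],"hand":0},
    {"translation":[0,0.0275,-0.054],"rot":[0,0,0],"hand":0},
    {"translation":[0,0.032,-0.06],"rot":[0,0,0],"hand":0},
    {"translation":[0,0.0365,-0.066],"rot":[0,0,0],"hand":0}
  ]
}}

```text
time_s: 7.75
tcp_pos: [567.5, 32.1, 266.9]
tool_rot: [0.706, 0.039, 0.706, -0.039]
force: [0.2, 0.1, 0.9]
grip_width: 0.0
```

```bash
python3 - <<'E'
from h import *
s=env.state();p=s['tcp_pos'];print(p,s['force'],(p-C)@CX,(p-C)@CY)
c=snap('side','side6.png')
cv2.imwrite('pics/s6.png',cv2.resize(c['frame'][80:280,200:430],None,fx=3,fy=3))
E
```

```text
[567.49003972  32.06189412 266.90701145] [0.17174285 0.1467666  0.8935457 ] -188.03559353646568 61.50000080314256
```

View pics/s6.png

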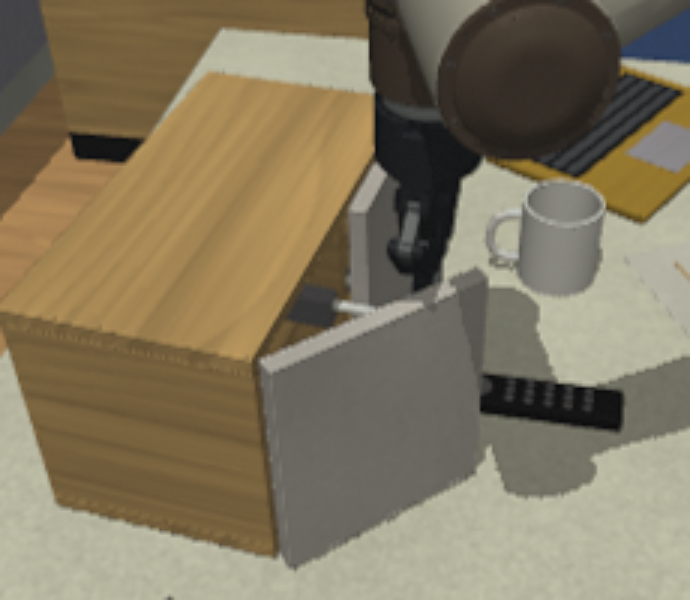

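The door follows, standing at about 0.7 rad, with the plunger visible at zoom (350,308). I continue.

>>> {"method": "drive_tool", "body": {
  "moves": [
    {"translation":[0,0.005,-0.0055],"rot":[0,0,0],"hand":0},
    {"translation":[0,0.01,-0.0105],"rot":[0,0,0],"hand":0},
    {"translation":[0,0.0155,-0.0155],"rot":[0,0,0],"hand":0},
    {"translation":[0,0.021,-0.02],"rot":[0,0,0],"hand":0},
    {"translation":[0,0.027,-0.0245],"rot":[0,0,0],"hand":0},
    {"translation":[0,0.033,-0.0285],"rot":[0,0,0],"hand":0},
    {"translation":[0,0.039,-0.032],"rot":[0,0,0],"hand":0},
    {"translation":[0,0.0455,-0.036],"rot":[0,0,0],"hand":0},
    {"translation":[0,0.052,-0.039],"rot":[0,0,0],"hand":0},
    {"translation":[0,0.059,-0.0415],"rot":[0,0,0],"hand":0}
  ]
}}

```text
time_s: 8.8
tcp_pos: [532.9, 95.5, 266.9]
tool_rot: [0.706, 0.039, 0.706, -0.039]
force: [-0.8, -0.2, 0.6]
grip_width: 0.001
```

>>> {"method": "drive_tool", "body": {
  "moves": [
    {"translation":[0,0.007,-0.0025],"rot":[0,0,0],"hand":0},
    {"translation":[0,0.014,-0.0045],"rot":[0,0,0],"hand":0},
    {"translation":[0,0.021,-0.0065],"rot":[0,0,0],"hand":0},
    {"translation":[0,0.028,-0.0075],"rot":[0,0,0],"hand":0},
    {"translation":[0,0.035,-0.009],"rot":[0,0,0],"hand":0},
    {"translation":[0,0.042,-0.009],"rot":[0,0,0],"hand":0},
    {"translation":[0,0.046,-0.009],"rot":[0,0,0],"hand":0},
    {"translation":[0,0.049,-0.009],"rot":[0,0,0],"hand":0},
    {"translation":[0,0.05,-0.009],"rot":[0,0,0],"hand":0},
    {"translation":[0,0.05,-0.009],"rot":[0,0,0],"hand":0}
  ]
}}

```text
time_s: 9.8
tcp_pos: [529.9, 145.7, 266.9]
tool_rot: [0.706, 0.039, 0.706, -0.039]
force: [-0.5, -1.1, -0.8]
grip_width: 0.0
```

```bash
python3 - <<'E'
from h import *
s=env.state();p=s['tcp_pos'];print(p,s['force'],(p-C)@CX,(p-C)@CY)
c=snap('side','side7.png')
cv2.imwrite('pics/s7.png',cv2.resize(c['frame'][80:280,200:430],None,fx=3,fy=3))
E
```

```text
[529.93455821 145.69807403 266.88594292] [-0.54030876 -1.09235476 -0.78576177] -238.017301500402 170.2479557534838
```

View pics/s7.png

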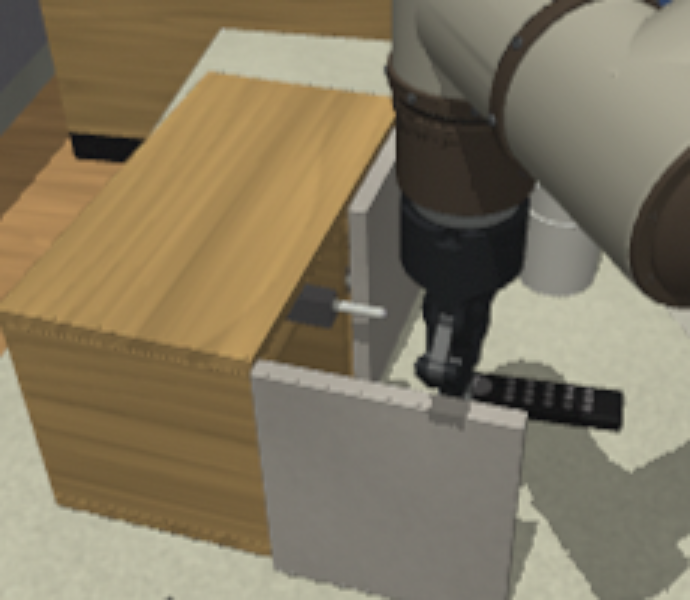

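The door stands roughly square to the front. I back the finger off its face, then lift.

>>> {"method": "drive_tool", "body": {
  "moves": [
    {"translation":[0,-0.02,0],"rot":[0,0,0],"hand":0},
    {"translation":[0,-0.04,0],"rot":[0,0,0],"hand":0},
    {"translation":[0,-0.05,0],"rot":[0,0,0],"hand":0},
    {"translation":[-0.04,-0.05,0],"rot":[0,0,0],"hand":0},
    {"translation":[-0.08,-0.05,0],"rot":[0,0,0],"hand":0},
    {"translation":[-0.12,-0.07,-0.03],"rot":[0,0,0],"hand":0},
    {"translation":[-0.14,-0.1,-0.06],"rot":[0,0,0],"hand":0},
    {"translation":[-0.14,-0.13,-0.08],"rot":[0,0,0],"hand":0},
    {"translation":[-0.14,-0.13,-0.08],"rot":[0,0,0],"hand":0},
    {"translation":[-0.14,-0.13,-0.08],"rot":[0,0,0],"hand":0}
  ]
}}

```text
time_s: 10.85
tcp_pos: [435.5, 24.8, 407.6]
tool_rot: [0.707, 0.04, 0.705, -0.039]
force: [0.9, -0.6, -0.1]
grip_width: 0.004
```

```bash
python3 - <<'E'
from h import *
s=env.state();print(s['tcp_pos'],s['force'],s['time_s'])
t=snap('top','top8.png')
for n in ('side8','side9'):
    c=snap('side',n+'.png'); P=cloud(c); h=cab(-105,187)
    d=P-h; sat=cv2.cvtColor(c['frame'],cv2.COLOR_BGR2HSV)[...,1]
    lx=d@CX; ly=d@CY
    m=(abs(P[...,2]-222)<8)&(lx<-30)&(lx>-195)&(abs(ly)<70)&(c['depth']>0)
    q=np.stack([lx[m],ly[m]],1).astype(np.float32); vx,vy,_,_=cv2.fitLine(q,2,0,.01,.01).ravel(); print(n,len(q),'angle',np.pi/2+np.arctan2(vy,vx)if vx<0 else np.pi/2-np.arctan2(vy,-vx) , vx,vy, q.min(0),q.max(0))
a=pickle.load(open('side0.png.pkl','rb'));b=pickle.load(open('top0.png.pkl','rb'))
def obj(c,box):
    P=cloud(c);m=(P[...,2]>5)&(P[...,2]<120)&(P[...,0]>box[0])&(P[...,0]<box[1])&(P[...,1]>box[2])&(P[...,1]<box[3]);return np.median(P[m],0).round(1),m.sum()
for nm,box in (('phone',(600,800,205,350)),('remote',(390,565,-105,-35)),('mug',(425,560,-345,-230))):
    print(nm,obj(a,box),obj(c,box),'top',obj(b,box),obj(t,box))
for x in (a,c):
    P=cloud(x); sat=cv2.cvtColor(x['frame'],cv2.COLOR_BGR2HSV)[...,1]
    L=np.stack([(P-C)@CX,(P-C)@CY,P[...,2]],-1)
    k=(abs(L[...,2]-222)<8)&(sat<70)&(L[...,1]>-180)&(L[...,1]<-5)&(L[...,0]<-90)&(L[...,0]>-190)
    print('right door top med x',np.median(L[k][:,0]))
    m=((abs(P[...,2]-222)<8)&(sat>=70)&(P[...,0]>600)&(P[...,0]<900)&(abs(P[...,1])<300)).astype(np.uint8)
    ct=max(cv2.findContours(m,0,2)[0],key=cv2.contourArea)
    print(cv2.minAreaRect(np.array([plane(x,u,v,222)[:2] for u,v in ct[:,0]],np.float32)))
E
```

```text
[435.47056141  24.77546126 407.59396885] [ 0.93327667 -0.60587966 -0.05784016] 10.85
side8 634 angle -1.5621835 0.9999629 0.008612881 [-186.0494      -2.5411024] [-30.327507  17.107447]
side9 635 angle -1.559703 0.9999385 0.011093137 [-186.01884    -3.239294] [-30.381493  17.54362 ]
phone (array([697.5, 279.8,   8.6]), np.int64(1985)) (array([697.9, 280. ,   8.6]), np.int64(1984)) top (array([703.6, 274.5,  10.6]), np.int64(1656)) (array([703.6, 274.5,  10.7]), np.int64(1661))
remote (array([470.6, -58.9,  16.5]), np.int64(719)) (array([463.5, -61.1,  16.6]), np.int64(659)) top (array([477.1, -66.8,  19.3]), np.int64(1060)) (array([538.8, -80.6,  18.5]), np.int64(148))
mug (array([ 471.9, -252. ,   59.8]), np.int64(1010)) (array([ 472.3, -251.9,   60.2]), np.int64(1001)) top (array([ 477.5, -283.7,   40.1]), np.int64(1285)) (array([ 478.5, -283. ,   38.5]), np.int64(1302))
right door top med x -115.98554397174706
((744.6329345703125, -43.516876220703125), (386.0027160644531, 202.15115356445312), 83.43511199951172)
right door top med x -115.73428240920761
((744.446533203125, -43.420745849609375), (386.14691162109375, 202.5181884765625), 83.43061828613281)
```

View pics/side9.png

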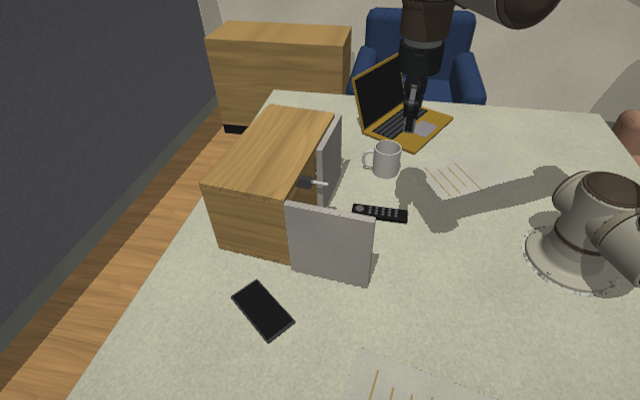

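View pics/top8.png

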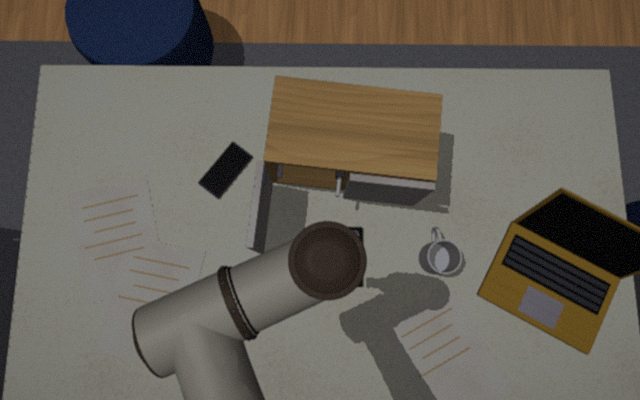

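The side view shows the door square to the front (290–375, 203–285). The right door is shut, and the remote (352–407, 204–222), mug and phone are at their starting pixels. The robot is clear of everything, so I hand in.

```bash
python3 -c "
from plant import env
env.hand_in()"
```

```text
the job is handed in; nothing more can be done
```

I opened the left-hand door to about a right angle and handed the job in at about 11 s of the 51 s allowed.

- **How it was done:** I pressed the door at its free edge with the closed fingertips. The force rose to about 14 N with almost no further travel, so I took it to be on its stop. The catch let go and the door sprang ajar to about 0.25 rad. I then lowered a fingertip behind the edge from above, swung the door round, and backed off and up.
- **Left door:** it measures about 1.56 rad open. Two pictures taken 0.05 s apart agree to within 0.003 rad, so it looks still. The script printed the angle with the wrong sign; the corrected value comes from the fitted line and the picture.
- **Cabinet and right door:** both are within 1 mm of their first measurements. I judged the right catch latched from the closed door.
- **Mug, remote and phone:** the mug and phone are within about 1 mm in both views, except the mug's median height in the top view, which read 1.6 mm lower.
- **Disagreement on the remote:** its depth reading differed by about 7 mm in the side view and more in the top view. It was partly hidden by the door in one and by the arm in the other, and fewer of its pixels were seen. By eye, its outline in the side picture sits at the same pixels as at the start.
- **Robot:** the wrist force read about 1 N, which is noise level, and the tool is clear of everything.

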